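# Unstack the bench kit and put each piece on its home

### The arm

A 6-joint arm with a two-finger parallel gripper is mounted at the origin on a cart in front of the work surface, level with it; the furniture and walls round the work are solid. World frame = base frame: x ahead of the robot, y to its left, z up, the work surface at z = 0. Lengths are in mm, angles in rad, forces in N, time in s.
With the tool pointing down it reaches from about 300 to 775 mm from the base axis. Payload 14.6 kg.
Tool frame: the origin (TCP) lies at the very end of the fingers, on their centre line; the grasp point (between the pads) lies 19 mm behind it; z points along the fingers, y is the line along which they close (so a half turn about z gives the same grasp; the last joint's range is limited). The gripper opens to 94 mm and grips with 3 to 60 N. Pads are 16 mm wide; open, the fingers measure 119 mm over their backs; the gripper's body (75 mm by 177 mm) begins 78 mm behind the grasp point.
Start: joints at [-1.278, 0.3, 1.521, -0, 1.321, -0.067], TCP at [193.64, -514.774, 184.946] pointing down, gripper open.
Joint ranges: [-3.03, 3.03], [-0.79, 2.21], [0.23, 2.52], [-1.04, 4.18], [0, 3.07], [-2.55, 2.55]. Speed limits (rad/s): [2.22, 2.22, 2.57, 3.14, 3.14, 3.14].

### API

Orientations are given as [roll, pitch, yaw] about the fixed x, y, z axes, in that order (R = Rz(yaw) Ry(pitch) Rx(roll)).
In Python, from cell import manip gives the robot as it stands.
- The arm moves only by the tool servo_tool, never from a script. Its argument "motion" is a list that holds one entry, the list of rows, each a list of 7 numbers: the shift along the world's x, y, z as a fraction of full scale, then the turn, a rotation vector about the world's x, y, z as a fraction of full scale, then the closure, from 0 (fully open) to 1 (shut). In form: [[[x, y, z, rx, ry, rz, gripper], ...]]. A call has 1 to 10 rows; each row is the pose to reach, as a shift and turn from the pose commanded when the call began, turning the shorter way round; what a row does not reach only later rows make up. Full scale, the value 1, is 0.5 m for a shift and pi rad for a turn. A row lasts 1/10 s, in which the tool goes at most 50 mm and 8.59 degrees, less where a joint would pass 70% of its speed; a pose out of reach is approached as far as the arm can. A call with a number of a shift or a turn outside -1 to 1 is refused whole. A call with a gripper value outside its range is refused whole. The fingers move at their own pace and stop on an object; "newtons" is the grip in N (left out, the last holds). Time passes only in rows, so rows that repeat a pose let the fingers close. It gives the time, the measured TCP pose, the force, the opening and the grip force at its end, in the units of the state.
- manip.read_state(): the state, without advancing time (a new reading comes with each control period).
- manip.camera(name): name is "scene" or "top" or "wrist"; returns a dict with "frame" (420x560x3 uint8, red, green, blue), "range_z" (420x560 float32, mm along the optical axis (not along the pixel's ray), 0 where there is no reading), "vfov" (degrees; the focal length in pixels is half the picture's height over the tangent of half this angle, whatever the lens; pixels are square), "cx", "cy" (the principal point, pixels), "k1" (the pictures are not rectified: a ray, as slopes to the right and down, at radius r is drawn at 1 + k1 r^2 times it, then the intrinsics apply), "cam_to_world" (4x4, takes a point from camera to world coordinates). Camera axes: x right, y down, z forward; pixel columns grow to the right and rows downward; lengths in mm; the calibration is good to about 2 mm. A picture is of the moment at which its call begins.
- manip.sign_off(): hands the job in; it is judged then, once.
The state is a dict: "clock": time; "joints": joint angles; "qd": joint speeds; "effort": joint torques, N m; "eef_pos": TCP position; "eef_rot": TCP orientation; "wrist_force": force on the tool from outside, world axes, zero at the start; "moment": the same for the moment, N m; "finger_gap": finger opening in mm; "finger_force": force on a finger pad.
Only numpy, scipy, OpenCV 4.12 (cv2) and the standard library are available. Lean on these libraries where they do the work, as an engineer would, in place of code of your own. Each camera call takes 0.05 s, during which the arm holds its last target. There are 200 camera calls.

### The job

Take the little stack of case-opening kit apart and put every piece in its own home: seat the blue ball in the hollow of the dark wooden ball rest, set the steel case holder in the middle of the bark-edged wood slice, the glass jar in the middle of the black round coaster, and the brass block in the middle of the rectangular steel plate, lying square with it, long side along long side. Everything stands the right way up; do not let the ball fall onto the bench, do not tip the jar over, and leave the silver tin and the orange screwdriver where they are.

Things in the scene. Friction and masses are not known exactly. Their poses are not given: they have to be found in the camera images.
- blue_ball_center (a point): centre of a smooth blue ball, 26 mm in diameter, 12 g; it rolls freely. At the start it lies in the 5 mm deep hollow of the case holder, on top of the stack, its centre 8 mm above the holder's rim (up to about 3 mm off the middle)
- case_holder: light steel case holder: round cup 32 mm in diameter, 10 mm high, with a dark hollow 5 mm deep in its top (floor 5 mm above the underside); origin at the centre of its underside, z up. At the start it stands on the jar's lid, under the ball
- glass_jar: small round glass jar with a black lid fixed on, 45 mm in diameter, 40 mm high, 0.08 to 0.14 kg; origin at the centre of its underside, z up. At the start it stands on the brass block, under the case holder
- brass_block: flat brass-coloured block, 50 mm (x) by 72 mm (y); its flat top, on which the jar stands, is 22 mm up and the screw heads in it reach 24 mm; about 0.25 to 0.4 kg; origin at the centre of its underside, its long side along its y. Its two long side walls, 50 mm apart, can be gripped 2 to 15 mm above its underside. It stands on the bench at the bottom of the stack, turned by up to about 35 degrees
- ball_rest: home of the ball, fixed: dark round wooden rest, 60 mm in diameter, 14 mm high, with a round hole of 19 mm diameter in the middle of its top; origin at the centre of its underside, z up. The ball seats on the hole's edge, its centre 23.5 mm above the rest's underside
- wood_slice: home of the case holder, fixed: round slice of a branch with bark round the edge, about 97 by 100 mm, 14 mm thick, flat top; origin at the centre of its underside, z up
- black_coaster: home of the glass jar, fixed: flat round black coaster with a thin bright rim, 77 mm in diameter, top 5 mm above the bench; origin at the centre of its underside, z up
- steel_plate: home of the brass block, fixed: plain rectangular steel plate, 74 mm (x) by 98 mm (y), 6 mm thick, flat top; origin at the centre of its underside, its long side along its y, turned by up to about 35 degrees
- silver_tin: bystander, loose: small round silver-grey tin, 33 mm in diameter, 18 mm high, standing on the bench among the homes; origin at the centre of its underside
- orange_screwdriver: bystander, loose: small watch screwdriver with an orange end, 92 mm long, 12 mm thick, lying on the bench; origin at its middle, at bench level, its length along its y

How it is judged:
By the outcome, as a careful person would: the job done as asked, in the order asked, and still so for the second after the job is handed in, with the robot touching nothing.
It also fails if it takes over 104 s, if anything falls off the work surface, if the arm or the gripper's body presses on something with over 40 N, if the wrist force passes 120 N, or if a joint passes its speed limit or range.

## Working session

There is one attempt and no reset: what is moved stays moved. The work goes in short steps, Python scripts to look and compute and a tool call to move; the robot and the scene stay as the last step left them, time stands still between calls to the robot, and variables do not carry over. Pictures are saved under pics/ and viewed, at most 16 in all, crops included, and the job is handed in when it is done.

Besides the shell and the picture viewer there is one more tool, called in YAML: its name, and indented under it one key for each argument. servo_tool: Moves the arm, as the interface text tells. Its arguments: {"type":"object","properties":{"motion":{"type":"array"},"newtons":{"type":"number"}},"required":["motion"]}

```bash
ls; mkdir -p pics; cat > h.py <<'E'
import numpy as np, cv2
from cell import manip
def snap(n):
    c=manip.camera(n); return c
def save(c,f): cv2.imwrite('pics/'+f,c['frame'][:,:,::-1])
def K(c):
    f=c['frame'].shape[0]/2/np.tan(np.radians(c['vfov'])/2); return f
def slopes(c,px):
    px=np.atleast_2d(np.array(px,float)); d=(px-[c['cx'],c['cy']])/K(c)
    u=d.copy()
    for _ in range(20): u=d/(1+c['k1']*(u**2).sum(1,keepdims=True))
    return u
def onplane(c,px,z):
    u=slopes(c,px); T=np.array(c['cam_to_world']); r=np.c_[u,np.ones(len(u))]@T[:3,:3].T; o=T[:3,3]
    return o+r*((z-o[2])/r[:,2])[:,None]
def cloud(c):
    h,w=c['range_z'].shape; v,u=np.mgrid[:h,:w]
    s=slopes(c,np.c_[u.ravel(),v.ravel()]); z=c['range_z'].ravel()
    T=np.array(c['cam_to_world']); P=np.c_[s*z[:,None],z]@T[:3,:3].T+T[:3,3]
    P[z==0]=np.nan; return P.reshape(h,w,3)
E
python3 - <<'E'
from h import *
for n in ('top','scene'):
    c=snap(n); save(c,n+'0.png'); print(n,c['vfov'],c['cx'],c['cy'],c['k1'],np.round(c['cam_to_world'],3).tolist())
print(manip.read_state())
E
```

```text
pics
top 52.00835178548863 278.80022855315747 217.65229407395333 -0.11911073853051439 [[0.04, -0.974, 0.223, 345.596], [-0.999, -0.039, 0.007, 71.992], [0.002, -0.223, -0.975, 964.353], [0.0, 0.0, 0.0, 1.0]]
scene 54.074702037492656 281.28292736086763 205.34103819381212 -0.06086579446100383 [[-0.438, -0.586, 0.682, -45.415], [-0.899, 0.288, -0.329, 353.305], [-0.004, -0.758, -0.653, 643.596], [0.0, 0.0, 0.0, 1.0]]
{'clock': 0.1, 'joints': array([-1.27757155e+00,  3.00425201e-01,  1.52146011e+00, -1.13515565e-05,
        1.32068419e+00, -6.65740804e-02]), 'qd': array([-0.00028007, -0.00075425, -0.00327126,  0.00046037,  0.00076575,
       -0.00011271]), 'effort': array([-1.21598998e-03, -5.32650268e+01, -3.53293276e+01,  7.09125982e-02,
        2.34450441e-02, -4.58412785e-05]), 'eef_pos': array([ 193.58898501, -514.56110542,  184.46268608]), 'eef_rot': array([-3.14061724e+00, -5.40131404e-05,  3.59801646e-01]), 'wrist_force': array([0.07612897, 0.00376861, 0.2849515 ]), 'moment': array([-0.0139844 , -0.01003758,  0.00637827]), 'finger_force': 0.0, 'finger_gap': 93.87011348626474}
```

View pics/top0.png

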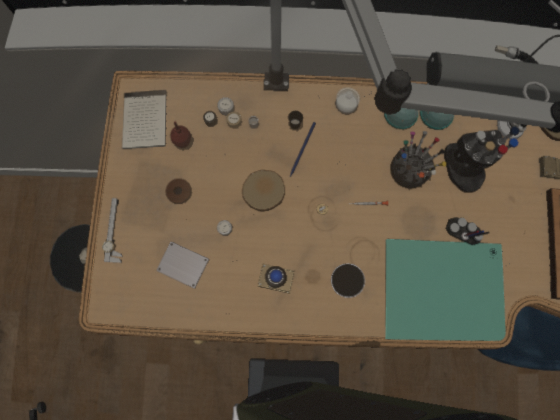

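View pics/scene0.png

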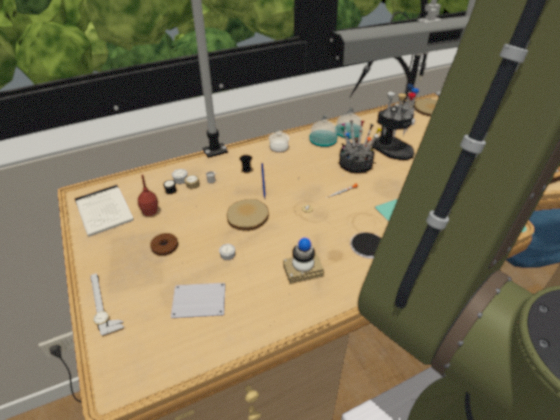

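Top view: ball rest (179,191), wood slice (264,190), tin (225,228), plate (183,264), stack (276,278), coaster (348,281), screwdriver (370,204). The lamp arm spans the upper part of the picture.

```bash
python3 - <<'E'
from h import *
c=snap('top'); 
for n,p,z in [('rest',(179,191),14),('slice',(264,190),14),('tin',(225,228),18),('plate',(183,264),6),('ball',(276,277),95),('coaster',(348,281),5),('driver',(370,204),6),('post',(276,85),0)]:
    print(n,onplane(c,p,z).round(0))
P=cloud(c)
for p in [(179,184),(264,190),(348,281),(183,264),(276,277),(276,40),(276,10),(370,40),(395,90),(480,100),(410,165),(465,165)]: print(p,P[p[1],p[0]].round(0))
w=snap('wrist'); save(w,'w0.png'); print(w['vfov'],np.round(w['cam_to_world'],3).tolist())
im=c['frame'][170:310,140:400]; cv2.imwrite('pics/t1.png',cv2.resize(im[:,:,::-1],None,fx=3,fy=3,interpolation=cv2.INTER_CUBIC))
E
```

```text
rest [[617. 312.  14.]]
slice [[627. 116.  14.]]
tin [[533. 199.  18.]]
plate [[450. 290.   6.]]
ball [[422.  79.  95.]]
coaster [[427. -80.   5.]]
driver [[ 606. -130.    6.]]
post [[906. 100.   0.]]
(179, 184) [633. 314.  16.]
(264, 190) [626. 116.  15.]
(348, 281) [427. -81.   3.]
(183, 264) [449. 289.   8.]
(276, 277) [422.  79.  95.]
(276, 40) [901.  99. 192.]
(276, 10) [900.  98. 287.]
(370, 40) [657. -22. 539.]
(395, 90) [599. -50. 530.]
(480, 100) [ 605. -161.  509.]
(410, 165) [ 668. -196.  107.]
(465, 165) [ 691. -339.   63.]
71.55359947360432 [[0.351, -0.904, -0.244, 264.297], [-0.936, -0.339, -0.091, -488.483], [-0.001, 0.26, -0.966, 384.475], [0.0, 0.0, 0.0, 1.0]]
```

View pics/t1.png

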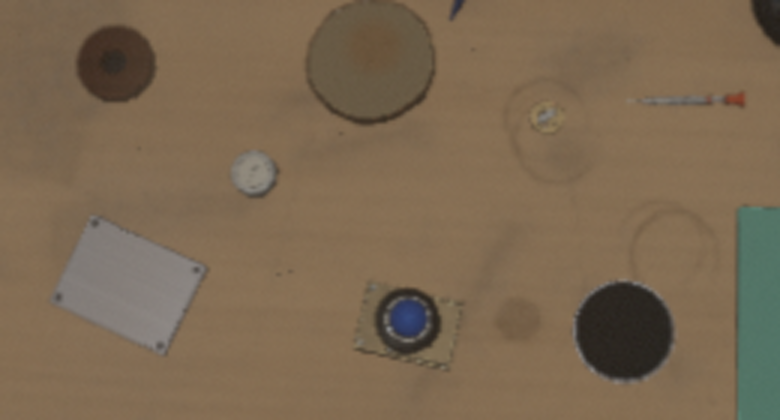

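View pics/w0.png

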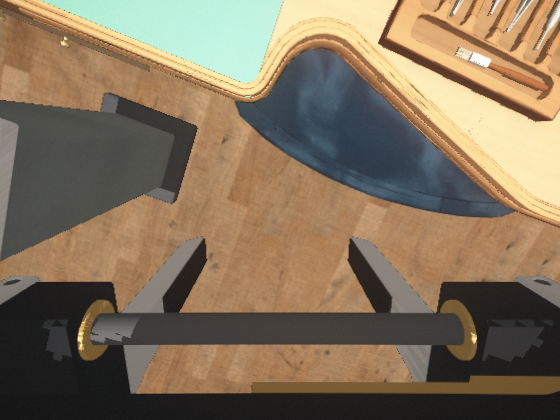

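servo_tool:
  motion:
    - [[0.03,0.06,0.02,0,0,0.04,0.3],[0.06,0.14,0.05,0,0,0.08,0.3],[0.09,0.22,0.05,0,0,0.12,0.3],[0.12,0.31,0.05,0,0,0.16,0.3],[0.16,0.4,0.05,0,0,0.2,0.3],[0.19,0.48,0.05,0,0,0.24,0.3],[0.22,0.56,0.05,0,0,0.28,0.3],[0.24,0.62,0.05,0,0,0.3183,0.3],[0.26,0.66,0.05,0,0,0.3183,0.3],[0.27,0.68,0.05,0,0,0.3183,0.3]]
  newtons: 5

```text
clock: 1.2
eef_pos: [329.1, -173.4, 210.1]
eef_rot: [3.141, 0.0, 1.361]
wrist_force: [0.4, -0.5, 0.1]
finger_gap: 66.2
finger_force: 0.0
```

servo_tool:
  motion:
    - [[0.02,0.05,0,0,0,0,0.3],[0.05,0.13,0,0,0,0,0.3],[0.08,0.21,0,0,0,0,0.3],[0.11,0.3,0,0,0,0,0.3],[0.14,0.38,0,0,0,0,0.3],[0.16,0.44,0,0,0,0,0.3],[0.18,0.48,0,0,0,0,0.3],[0.187,0.508,0,0,0,0,0.3],[0.187,0.508,0,0,0,0,0.3],[0.187,0.508,0,0,0,0,0.3]]

```text
clock: 2.2
eef_pos: [422.1, 78.6, 209.7]
eef_rot: [-3.141, 0.0, 1.36]
wrist_force: [0.7, 0.0, 0.2]
finger_gap: 66.2
finger_force: 0.0
```

```bash
python3 - <<'E'
from h import *
w=snap('wrist'); save(w,'w1.png'); s=manip.read_state(); print(s['eef_pos'],s['eef_rot'],s['finger_gap'])
f=w['frame']; hsv=cv2.cvtColor(f,cv2.COLOR_RGB2HSV)
m=cv2.inRange(hsv,(105,120,40),(130,255,255)); n,l,st,ce=cv2.connectedComponentsWithStats(m)
for i in np.argsort(-st[1:,4])[:3]+1: print(st[i],ce[i],onplane(w,ce[i],80).round(1))
E
```

```text
[422.04364776  78.41981983 209.83787603] [-3.14136132e+00  2.37601489e-04  1.35899874e+00] 65.48432474948301
[274 196  12  11  55] [279.74545455 200.27272727] [[424.7  75.8  80. ]]
[279 194   1   1   1] [279. 194.] [[425.4  83.2  80. ]]
[287 197   1   1   1] [287. 197.] [[433.7  77.8  80. ]]
```

View pics/w1.png

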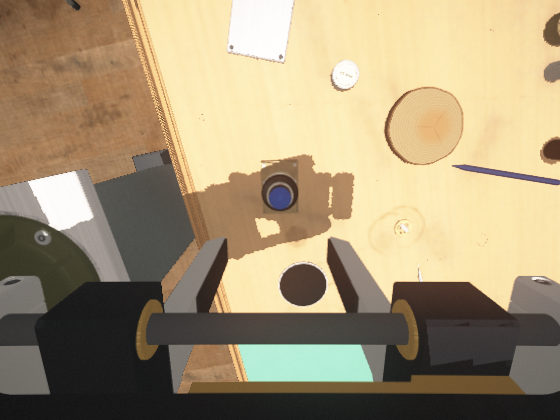

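Wrist view: stack centred at (280,193), block square with the image; coaster (302,284), tin (345,74), slice (425,125), plate's lower end (262,30).

```bash
cat >> h.py <<'E'
def circ(P):
    P=P[:,:2]; A=np.c_[2*P,np.ones(len(P))]; s=np.linalg.lstsq(A,(P**2).sum(1),rcond=None)[0]; return s[:2],np.sqrt(s[2]+s[:2]@s[:2])
def bluectr(c,z,near=None):
    hsv=cv2.cvtColor(c['frame'],cv2.COLOR_RGB2HSV)
    m=cv2.inRange(hsv,(105,90,25),(130,255,255)); m=cv2.morphologyEx(m,cv2.MORPH_CLOSE,np.ones((5,5)))
    n,l,st,ce=cv2.connectedComponentsWithStats(m); out=[]
    for i in range(1,n):
        p=onplane(c,ce[i],z)[0]
        if st[i,4]>20 and (near is None or np.hypot(*(p[:2]-near))<30): out.append((st[i].tolist(),ce[i].round(1),p.round(1)))
    return out
E
python3 - <<'E'
from h import *
w=snap('wrist'); t=snap('top'); sc=snap('scene')
for c in (w,t,sc): print(bluectr(c,80,[422,78]))
for c in (w,t):
    P=cloud(c).reshape(-1,3); d=np.hypot(P[:,0]-422,P[:,1]-78)
    for lo,hi,r in((84,97,20),(57,66,40),(67,75,40),(18,26,50)):
        Q=P[(d<r)&(P[:,2]>lo)&(P[:,2]<hi)]
        if len(Q)>5: print(lo,hi,len(Q),Q.mean(0).round(1),Q.min(0).round(1),Q.max(0).round(1),np.mean([Q.min(0),Q.max(0)],0).round(1))
E
```

```text
[([270, 187, 21, 22, 355], array([279.7, 197.4]), array([425.3,  78.9,  80. ]))]
[]
[([298, 238, 13, 14, 138], array([304.2, 244.3]), array([422.9,  79.4,  80. ]))]
84 97 346 [425.   80.6  89.5] [412.7  67.4  84.1] [436.7  92.   94. ] [424.7  79.7  89. ]
57 66 479 [426.5  85.2  61.6] [402.8  58.4  57.6] [447.7 103.   66. ] [425.3  80.7  61.8]
67 75 178 [426.1  86.5  70.9] [409.  65.  67.] [440.6  95.8  74.3] [424.8  80.4  70.7]
18 26 721 [427.9  92.5  21.9] [394.7  41.4  18. ] [456.1 119.3  26. ] [425.4  80.3  22. ]
```

servo_tool:
  motion:
    - [[0.002,0,-0.04,0,0,0,0.3],[0.004,0,-0.1,0,0,0,0.3],[0.004,0,-0.16,0,0,0,0.3],[0.004,0,-0.2,0,0,0,0.35],[0.004,0,-0.23,0,0,0,0.4],[0.004,0,-0.25,0,0,0,0.45],[0.004,0,-0.262,0,0,0,0.45],[0.004,0,-0.27,0,0,0,0.5],[0.004,0,-0.27,0,0,0,0.5],[0.004,0,-0.27,0,0,0,0.5]]
  newtons: 6

```text
clock: 3.4
eef_pos: [424.4, 79.2, 75.4]
eef_rot: [3.141, -0.0, 1.36]
wrist_force: [-0.3, 0.3, -0.3]
finger_gap: 46.8
finger_force: 0.0
```

```bash
python3 - <<'E'
from h import *
w=snap('wrist'); save(w,'w2.png'); s=manip.read_state(); print(s['eef_pos'],s['finger_gap'],bluectr(w,80), bluectr(snap('scene'),80,[422,78]))
E
```

```text
[424.41403035  79.25047937  75.42995255] 46.627475877856185 [([261, 223, 35, 36, 1007], array([278.1, 240.4]), array([425.1,  79. ,  80. ]))] [([298, 238, 9, 13, 62], array([301.3, 244.8]), array([424.3,  84.9,  80. ]))]
```

View pics/w2.png

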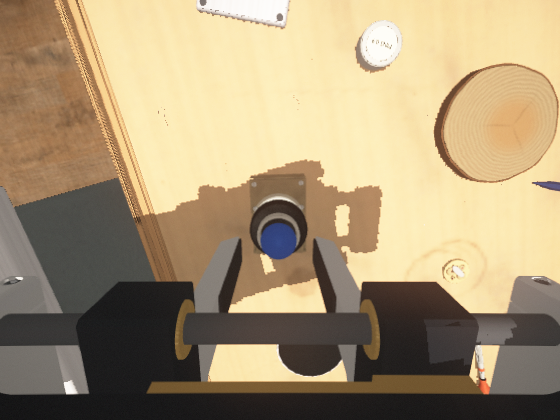

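The ball (278,240) sits midway between the fingertips (235 and 320). Closing.

servo_tool:
  motion:
    - [[0,0,-0.0015,0,0,0,0.55],[0,0,-0.0015,0,0,0,0.6],[0,0,-0.0015,0,0,0,0.65],[0,0,-0.0015,0,0,0,0.7],[0,0,-0.0015,0,0,0,0.75],[0,0,-0.0015,0,0,0,0.8],[0,0,-0.0015,0,0,0,0.85],[0,0,-0.0015,0,0,0,0.85],[0,0,-0.0015,0,0,0,0.85],[0,0,-0.0015,0,0,0,0.85]]
  newtons: 6

```text
clock: 4.5
eef_pos: [424.1, 79.2, 74.2]
eef_rot: [-3.142, -0.0, 1.36]
wrist_force: [0.7, 0.3, 0.5]
finger_gap: 13.9
finger_force: 0.0
```

```bash
python3 - <<'E'
from h import *
w=snap('wrist'); save(w,'w3.png'); s=manip.read_state(); print(s['eef_pos'],s['finger_gap'],bluectr(w,80), bluectr(snap('scene'),80,[422,78]))
E
```

```text
[424.13296456  79.22344195  74.1993337 ] 14.31731315365562 [([262, 223, 34, 37, 829], array([277.5, 240.1]), array([424.6,  79.7,  80. ]))] [([298, 240, 13, 11, 92], array([303.6, 245.9]), array([419.8,  82.4,  80. ]))]
```

View pics/w3.png

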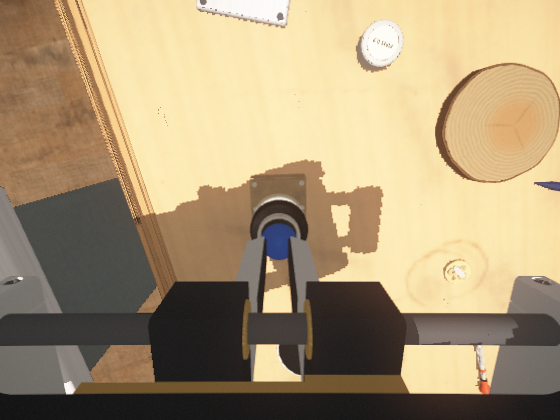

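```bash
cat >> h.py <<'E'
def proj(c,X):
    T=np.linalg.inv(np.array(c['cam_to_world'])); p=np.atleast_2d(X)@T[:3,:3].T+T[:3,3]; u=p[:,:2]/p[:,2:]
    return u*(1+c['k1']*(u**2).sum(1,keepdims=True))*K(c)+[c['cx'],c['cy']]
E
python3 - <<'E'
from h import *
w=snap('wrist'); c=snap('scene'); P=cloud(w)
print('TCP->wrist',proj(w,[[424,79,74],[424,79,93]]),'scene',proj(c,[[424,79,74],[424,79,80]]))
for v in range(216,300,4): print(v,P[v,258].round(0),P[v,278].round(0),P[v,266].round(0),P[v,294].round(0))
a=w['frame'][180:280,220:340]; b=c['frame'][190:290,240:360]
cv2.imwrite('pics/z3.png',np.hstack([cv2.resize(i[:,:,::-1],(396,330),interpolation=cv2.INTER_CUBIC) for i in(a,b)]))
E
```

```text
TCP->wrist [[276.92575641 238.25409455]
 [276.93646565 248.35582352]] scene [[304.01852835 246.07211115]
 [304.1222902  243.87871017]]
216 [413.  95.  61.] [428.  95.  71.] [419.  94.  62.] [439.  90.  63.]
220 [412.  92.  61.] [427.  91.  69.] [419.  94.  73.] [439.  87.  65.]
224 [411.  89.  62.] [427.  92.  81.] [418.  90.  69.] [438.  86.  72.]
228 [412.  89.  72.] [427.  90.  86.] [419.  90.  79.] [438.  82.  68.]
232 [411.  86.  73.] [427.  89.  89.] [418.  89.  85.] [437.  79.  68.]
236 [411.  83.  72.] [426.  86.  90.] [418.  87.  88.] [437.  82.  85.]
240 [414.  91. 103.] [426.  84.  92.] [418.  85.  88.] [436.  86. 103.]
244 [415.  91. 109.] [425.  82.  93.] [417.  82.  90.] [436.  86. 109.]
248 [415.  91. 116.] [425.  79.  94.] [417.  80.  91.] [436.  86. 115.]
252 [416.  91. 122.] [424.  76.  93.] [416.  76.  89.] [435.  86. 121.]
256 [416.  91. 127.] [423.  73.  92.] [403.  35.  -0.] [435.  87. 127.]
260 [416.  90. 131.] [414.  28.  -0.] [402.  31.   0.] [435.  86. 132.]
264 [417.  91. 137.] [413.  24.  -1.] [401.  26.  -1.] [435.  86. 136.]
268 [417.  91. 142.] [412.  20.   1.] [400.  22.  -1.] [434.  86. 141.]
272 [417.  90. 145.] [411.  15.  -0.] [399.  18.   1.] [434.  86. 145.]
276 [417.  90. 150.] [410.  11.  -0.] [398.  13.   0.] [434.  85. 146.]
280 [417.  90. 153.] [410.   7.   1.] [397.   9.  -0.] [433.  85. 151.]
284 [417.  89. 155.] [409.   2.   1.] [396.   4.  -0.] [433.  85. 154.]
288 [417.  89. 158.] [407.  -3.  -1.] [395.  -0.  -0.] [433.  85. 158.]
292 [418.  89. 161.] [407.  -7.   1.] [394.  -5.  -0.] [433.  85. 160.]
296 [418.  89. 164.] [406. -11.   1.] [393. -10.  -1.] [433.  86. 165.]
```

View pics/z3.png

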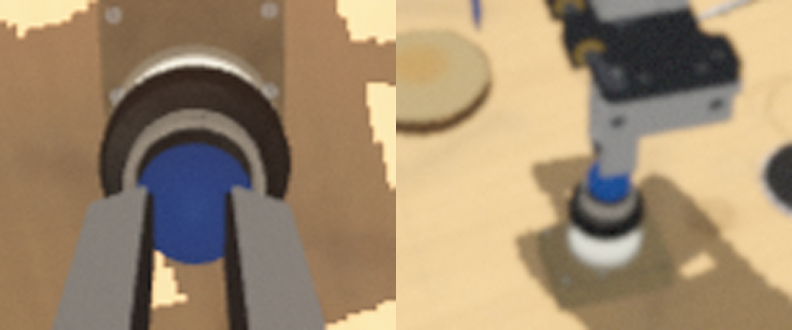

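```bash
python3 - <<'E'
from h import *
for n in ('scene','wrist'):
    c=snap(n); P=cloud(c); hsv=cv2.cvtColor(c['frame'],cv2.COLOR_RGB2HSV)
    m=(np.hypot(P[...,0]-424,P[...,1]-79)<30)&(P[...,2]>76)&(P[...,2]<140)
    for v in np.unique(np.where(m)[0]):
        u=np.where(m[v])[0]; 
        if P[v,u,2].min()<112: print(n,v,[(int(x),P[v,x].astype(int).tolist(),c['frame'][v,x].tolist()) for x in u[::5 if n=='wrist' else 3]][:9])
E
```

```text
scene 227 [(298, [442, 83, 110], [185, 166, 142])]
scene 228 [(298, [440, 84, 109], [182, 163, 141])]
scene 229 [(298, [439, 84, 107], [181, 164, 142])]
scene 230 [(298, [439, 84, 105], [189, 169, 146])]
scene 231 [(298, [440, 83, 101], [194, 173, 146])]
scene 232 [(298, [439, 84, 100], [199, 176, 148]), (312, [404, 75, 127], [151, 146, 138])]
scene 233 [(299, [433, 85, 103], [156, 142, 125]), (307, [405, 85, 128], [142, 142, 139]), (310, [404, 79, 126], [141, 141, 138]), (313, [402, 74, 125], [188, 169, 147])]
scene 234 [(299, [433, 85, 101], [164, 146, 126]), (302, [415, 89, 118], [121, 119, 120]), (305, [405, 89, 127], [143, 141, 140]), (308, [405, 82, 124], [143, 143, 142]), (311, [403, 77, 124], [146, 143, 141])]
scene 235 [(299, [432, 86, 99], [169, 150, 123]), (302, [415, 89, 116], [118, 116, 114]), (305, [406, 88, 123], [142, 143, 141]), (308, [405, 82, 121], [143, 142, 141]), (311, [403, 77, 121], [146, 143, 141])]
scene 236 [(299, [433, 85, 95], [165, 142, 112]), (302, [415, 89, 112], [127, 124, 120]), (305, [404, 89, 122], [142, 141, 140]), (308, [402, 84, 122], [143, 142,
[... 16115 characters left out ...]
0]), (263, [418, 87, 135], [41, 34, 31]), (290, [432, 84, 135], [46, 37, 33]), (300, [437, 85, 139], [134, 127, 119]), (310, [442, 84, 139], [137, 128, 121])]
wrist 268 [(239, [407, 91, 139], [139, 126, 112]), (262, [418, 88, 138], [43, 36, 32]), (289, [430, 78, 124], [50, 41, 36]), (300, [437, 85, 139], [136, 129, 121])]
wrist 269 [(260, [417, 88, 139], [93, 86, 81]), (265, [415, 74, 110], [75, 62, 49]), (292, [433, 84, 138], [46, 37, 32])]
wrist 270 [(260, [417, 88, 139], [87, 81, 75]), (265, [415, 74, 111], [77, 62, 50])]
wrist 271 [(263, [417, 85, 135], [41, 36, 30]), (290, [431, 82, 136], [44, 36, 32])]
wrist 272 [(263, [417, 85, 135], [44, 35, 31]), (290, [431, 81, 135], [45, 36, 33])]
```

The cameras agree that the real fingertips end near z≈97, about 23 mm above the reported TCP, so the fingers closed over the ball without touching it. I'll open wide, go lower and re-check.

servo_tool:
  motion:
    - [[0,0,0,0,0,0,0.3],[0,0,0,0,0,0,0.3],[0,0,0,0,0,0,0.3],[0,0,0,0,0,0,0.3],[0,0,0,0,0,0,0.3],[0,0,-0.01,0,0,0,0.3],[0,0,-0.02,0,0,0,0.3],[0,0,-0.03,0,0,0,0.3],[0,0,-0.036,0,0,0,0.3],[0,0,-0.036,0,0,0,0.3]]

```text
clock: 5.8
eef_pos: [423.8, 79.2, 55.6]
eef_rot: [-3.141, 0.0, 1.36]
wrist_force: [-0.9, -0.1, 0.5]
finger_gap: 65.9
finger_force: 0.0
```

```bash
python3 - <<'E'
from h import *
w=snap('wrist'); c=snap('scene'); s=manip.read_state(); print(s['eef_pos'],s['finger_gap'],bluectr(w,80))
P=cloud(w)
for u0,u1 in((190,235),(320,370)):
    S=P[225:260,u0:u1]; m=(abs(S[...,1]-86)<9)&(S[...,2]>66)&(S[...,2]<110); v,u=np.where(m); o=np.argsort(v)[:4]
    print([(int(u[i]+u0),int(v[i]+225),S[v[i],u[i]].round(0)) for i in o])
a=w['frame'][180:290,200:360]; b=c['frame'][190:290,240:360]
cv2.imwrite('pics/z4.png',np.hstack([cv2.resize(i[:,:,::-1],(396,300),interpolation=cv2.INTER_CUBIC) for i in(a,b)]))
E
```

```text
[424.16303203  79.22430586  56.17709474] 65.61774571976063 [([260, 232, 39, 40, 1240], array([279.1, 251.4]), array([425.1,  78.8,  80. ]))]
[(224, 238, array([391.,  94.,  76.])), (225, 238, array([392.,  94.,  77.])), (226, 238, array([393.,  94.,  77.])), (223, 239, array([392.,  95.,  80.]))]
[(330, 236, array([460.,  81.,  76.])), (331, 236, array([460.,  81.,  78.])), (330, 237, array([459.,  82.,  80.])), (331, 237, array([460.,  81.,  78.]))]
```

View pics/z4.png

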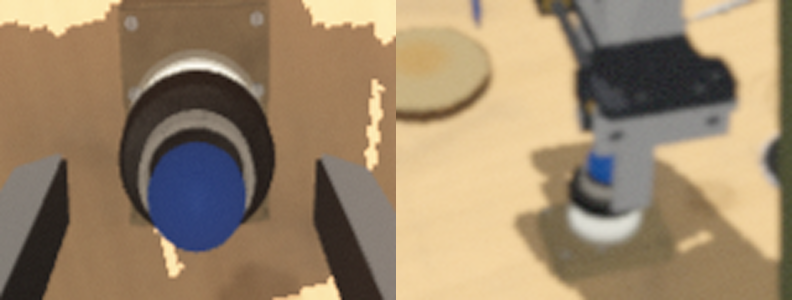

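Left crop: open fingertips straddle the ball; measured tip z≈77 with TCP 56, i.e. the tips are about 21 mm above the reported TCP. Lower 3.5 mm and close.

servo_tool:
  motion:
    - [[0,0,-0.004,0,0,0,0.4],[0,0,-0.007,0,0,0,0.5],[0,0,-0.007,0,0,0,0.55],[0,0,-0.007,0,0,0,0.6],[0,0,-0.007,0,0,0,0.65],[0,0,-0.007,0,0,0,0.7],[0,0,-0.007,0,0,0,0.75],[0,0,-0.007,0,0,0,0.8],[0,0,-0.007,0,0,0,0.85],[0,0,-0.007,0,0,0,0.85]]
  newtons: 6

```text
clock: 6.9
eef_pos: [424.2, 79.2, 52.7]
eef_rot: [3.142, -0.0, 1.36]
wrist_force: [-0.1, -0.1, -0.3]
finger_gap: 25.7
finger_force: 6.0
```

Ball gripped (25.7 mm, 6 N). Lift.

servo_tool:
  motion:
    - [[0,0,0.004,0,0,0,0.85],[0,0,0.012,0,0,0,0.85],[0,0,0.025,0,0,0,0.85],[0,0,0.045,0,0,0,0.85],[0,0,0.07,0,0,0,0.85],[0,0,0.1,0,0,0,0.85],[0,0,0.13,0,0,0,0.85],[0,0,0.15,0,0,0,0.85],[0,0,0.16,0,0,0,0.85],[0,0,0.16,0,0,0,0.85]]

```text
clock: 7.9
eef_pos: [424.3, 79.2, 133.2]
eef_rot: [3.141, -0.0, 1.36]
wrist_force: [-0.1, 0.1, -0.5]
finger_gap: 25.2
finger_force: 6.0
```

```bash
python3 - <<'E'
from h import *
w=snap('wrist'); save(w,'w5.png'); s=manip.read_state(); print(s['eef_pos'],s['finger_gap'],s['finger_force'],bluectr(w,160))
t=snap('top'); c=snap('scene')
for k in (w,t,c):
    P=cloud(k); h=cv2.cvtColor(k['frame'],cv2.COLOR_RGB2HSV)
    m=(np.hypot(P[...,0]-424,P[...,1]-79)<30); b=m&(h[...,0]>105)&(h[...,0]<130)&(h[...,1]>100)&(P[...,2]>110)
    Q=P[b]; print(len(Q), Q.min(0) if len(Q) else '', Q.max(0) if len(Q) else '')
    for lo,hi in((57,66),(67,75)):
        Q=P[m&(P[...,2]>lo)&(P[...,2]<hi)]
        if len(Q)>5: print(lo,len(Q),circ(Q[:1])if 0 else '',np.mean([Q.min(0),Q.max(0)],0).round(1))
# homes from the top camera and wrist
f=t['frame']; g=cv2.cvtColor(f,cv2.COLOR_RGB2HSV)
for n,p in dict(rest=(179,191),slice=(264,190),tin=(225,228),plate=(183,264),coaster=(348,281)).items(): print(n,f[p[1],p[0]],g[p[1],p[0]],f[p[1]+3,p[0]+10])
E
```

```text
[424.07561033  79.21416754 132.63070731] 25.405951937033777 5.999976396560669 [([257, 234, 40, 40, 1245], array([276.8, 253.6]), array([424. ,  78.8, 160. ]))]
1225 [411.85151317  69.22515607 159.99506635] [436.72161682  92.53488958 175.06990764]
57 729  [425.3  80.9  61.6]
67 900  [425.   79.8  70.7]
0  
25 [417.28719396  80.85305798 161.09180399] [436.04582313  90.29693043 170.940689  ]
57 170  [421.9  79.8  61.5]
67 172  [423.4  79.2  70.4]
rest [59 50 43] [13 69 59] [80 62 48]
slice [114  91  65] [ 16 110 114] [109  94  71]
tin [154 147 134] [ 20  33 154] [68 65 49]
plate [144 138 133] [ 14  19 144] [149 142 138]
coaster [43 38 33] [15 59 43] [42 39 34]
```

servo_tool:
  motion:
    - [[0.02,0.025,0,0,0,0,0.85],[0.06,0.07,0,0,0,0,0.85],[0.11,0.13,0,0,0,0,0.85],[0.17,0.2,0,0,0,0,0.85],[0.23,0.28,0,0,0,0,0.85],[0.29,0.35,0,0,0,0,0.85],[0.34,0.41,0,0,0,0,0.85],[0.37,0.45,0,0,0,0,0.85],[0.386,0.466,0,0,0,0,0.85],[0.386,0.466,0,0,0,0,0.85]]

```text
clock: 9.05
eef_pos: [617.1, 313.0, 130.9]
eef_rot: [-3.14, 0.001, 1.361]
wrist_force: [-0.8, -0.4, -0.3]
finger_gap: 25.3
finger_force: 6.0
```

```bash
python3 - <<'E'
from h import *
w=snap('wrist'); save(w,'w6.png'); s=manip.read_state(); print(s['eef_pos'],s['finger_gap'],s['finger_force'],bluectr(w,160,[617,312]))
for k in (w,snap('top')):
    P=cloud(k); Q=P[(np.hypot(P[...,0]-617,P[...,1]-312)<45)&(P[...,2]>8)&(P[...,2]<22)]
    print(len(Q),np.mean([Q.min(0),Q.max(0)],0).round(1),(Q.max(0)-Q.min(0)).round(1))
E
```

```text
[616.79816394 312.21105537 131.25529328] 25.527445731055423 6.000015512108803 [([257, 234, 41, 40, 1263], array([276.8, 253.6]), array([617.1, 313.5, 160. ]))]
1978 [617.4 315.6  12.2] [59.4 59.4  8.2]
74 [627.  296.4  12.9] [39.4 21.9  9.4]
```

View pics/w6.png

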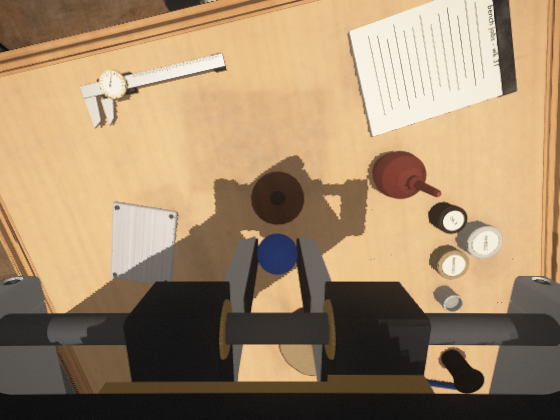

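Wrist view: rest at (278,198), its hole visible in its middle; ball held at (277,254).

```bash
python3 - <<'E'
from h import *
w=snap('wrist'); s=manip.read_state(); print(s['eef_pos'],s['eef_rot'])
g=cv2.cvtColor(w['frame'],cv2.COLOR_RGB2GRAY).astype(int)
print(g[198,240:320:3]); print(g[165:232:3,278])
x=g[188:210,264:294]; v,u=np.where(x<x.min()+12); ctr=(u.mean()+264,v.mean()+188); print(ctr,len(u),onplane(w,ctr,14),onplane(w,ctr,8))
P=cloud(w);Q=P[(np.hypot(P[...,0]-617,P[...,1]-315)<45)&(P[...,2]>10.5)&(P[...,2]<18)]
h=cv2.convexHull(Q[:,:2].astype(np.float32))[:,0]; print(circ(h))
E
```

```text
[616.72882061 311.61110408 132.27074651] [-3.14091191e+00  5.79745799e-04  1.35943865e+00]
[100  98 100  97  49  43  42  43  44  42  35  31  32  30  32  37  44  44
  43  42  45  43 101 100 102 104 101]
[ 96  93  49  49  46  48  47  45  38  33  31  32  30  36  37  38  40  38
  37  40  99 100  99]
(np.float64(277.31517509727627), np.float64(198.54474708171207)) 257 [[617.46373861 314.16803739  14.        ]] [[617.17743574 312.81939986   8.        ]]
(array([617.35260726, 315.62863563]), np.float64(29.473838917052426))
```

servo_tool:
  motion:
    - [[0,0.003,-0.02,0,0,0,0.85],[0.001,0.006,-0.06,0,0,0,0.85],[0.001,0.006,-0.1,0,0,0,0.85],[0.001,0.006,-0.14,0,0,0,0.85],[0.001,0.006,-0.17,0,0,0,0.85],[0.001,0.006,-0.19,0,0,0,0.85],[0.001,0.006,-0.2,0,0,0,0.85],[0.001,0.006,-0.21,0,0,0,0.85],[0.001,0.006,-0.21,0,0,0,0.85],[0.001,0.006,-0.21,0,0,0,0.85]]

```text
clock: 10.2
eef_pos: [617.9, 315.3, 28.3]
eef_rot: [3.141, -0.0, 1.36]
wrist_force: [-0.8, 0.3, 0.6]
finger_gap: 25.3
finger_force: 6.0
```

```bash
python3 - <<'E'
from h import *
w=snap('wrist'); s=manip.read_state(); print(s['eef_pos'],s['finger_gap'],bluectr(w,56,[617,315]))
P=cloud(w);Q=P[(np.hypot(P[...,0]-617,P[...,1]-315)<45)&(P[...,2]>10.5)&(P[...,2]<18)]
h=cv2.convexHull(Q[:,:2].astype(np.float32))[:,0]; print(circ(h)); 
cv2.imwrite('pics/z7.png',cv2.resize(w['frame'][150:300,180:380,::-1],(800,600),interpolation=cv2.INTER_CUBIC))
E
```

```text
[617.94960531 315.35829155  28.39223941] 25.485024465704257 [([257, 234, 41, 40, 1296], array([276.8, 253.4]), array([617.7, 315.4,  56. ]))]
(array([618.3268146 , 317.93231986]), np.float64(27.868574496251146))
```

View pics/z7.png

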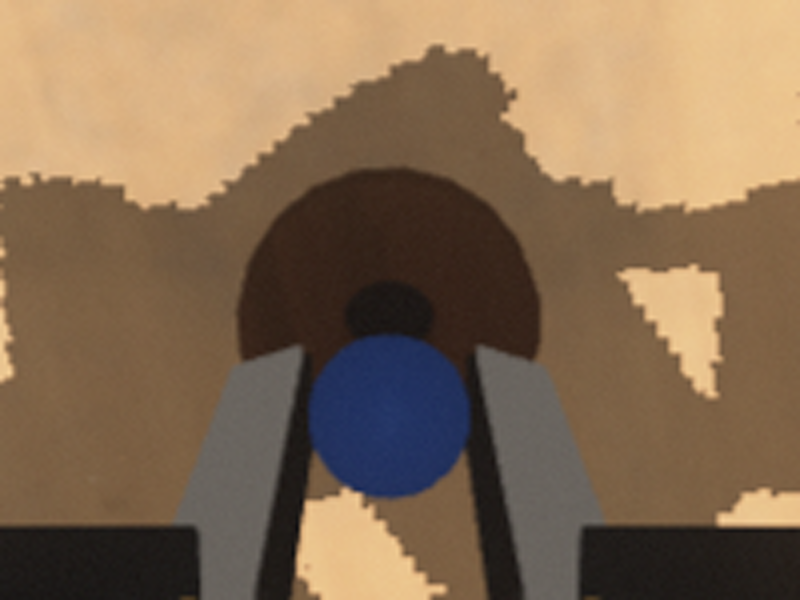

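```bash
python3 - <<'E'
from h import *
w=snap('wrist'); d=np.array([np.cos(1.36),np.sin(1.36),0])
print(onplane(w,(277.5,220.1),14)-9.5*d, onplane(w,(277.4,191.9),0)-30*d,onplane(w,(277.4,191.9),14)-30*d)
g=cv2.cvtColor(w['frame'],cv2.COLOR_RGB2GRAY); print(g[186:236,277])
E
```

```text
[[618.25534089 315.04604662  14.        ]] [[617.96368545 313.81227537   0.        ]] [[618.52644009 316.61838844  14.        ]]
[93 95 94 93 93 83 51 41 41 42 43 43 41 43 42 44 44 43 40 41 41 42 39 41
 41 40 39 42 37 38 38 37 38 37 30 26 25 24 24 24 27 25 25 23 26 26 23 32
 43 48]
```

servo_tool:
  motion:
    - [[0,0,-0.015,0,0,0,0.85],[0,0,-0.03,0,0,0,0.85],[0,0,-0.042,0,0,0,0.85],[0,0,-0.05,0,0,0,0.85],[0,0,-0.056,0,0,0,0.85],[0,0,-0.06,0,0,0,0.85],[0,0,-0.062,0,0,0,0.85],[0,0,-0.064,0,0,0,0.85],[0,0,-0.064,0,0,0,0.85],[0,0,-0.064,0,0,0,0.85]]

```text
clock: 11.3
eef_pos: [617.8, 315.2, -4.0]
eef_rot: [3.141, -0.0, 1.36]
wrist_force: [0.5, -0.3, 1.5]
finger_gap: 25.6
finger_force: 6.0
```

servo_tool:
  motion:
    - [[0,0,-0.001,0,0,0,0.85],[0,0,-0.001,0,0,0,0.72],[0,0,-0.001,0,0,0,0.7],[0,0,-0.001,0,0,0,0.68],[0,0,-0.001,0,0,0,0.66],[0,0,-0.001,0,0,0,0.62],[0,0,-0.001,0,0,0,0.58],[0,0,-0.001,0,0,0,0.54],[0,0,-0.001,0,0,0,0.5],[0,0,-0.001,0,0,0,0.5]]

```text
clock: 12.3
eef_pos: [617.7, 315.2, -4.8]
eef_rot: [3.142, -0.0, 1.36]
wrist_force: [-0.2, -1.1, 0.3]
finger_gap: 47.1
finger_force: 0.0
```

```bash
python3 - <<'E'
from h import *
w=snap('wrist'); s=manip.read_state(); print(s['eef_pos'],s['finger_gap'],s['wrist_force'],bluectr(w,23.5,[617,315]))
P=cloud(w); h=cv2.cvtColor(w['frame'],cv2.COLOR_RGB2HSV); Q=P[(h[...,0]>105)&(h[...,0]<130)&(h[...,1]>100)&(np.hypot(P[...,0]-618,P[...,1]-315)<16)]; print(len(Q),np.sort(Q[:,2])[-10:].mean())
E
```

```text
[617.63268556 315.25409517  -4.78623208] 47.13562331848305 [-0.01318378 -0.76678042 -0.43669888] [([257, 234, 41, 42, 1321], array([277.1, 254.4]), array([617.6, 314.8,  23.5]))]
1293 37.283977231775154
```

Ball seated (top at ≈37). Rise and return to the stack.

servo_tool:
  motion:
    - [[0,0,0.01,0,0,0,0.5],[0,0,0.04,0,0,0,0.4],[0,0,0.08,0,0,0,0.3],[0,0,0.14,0,0,0,0.3],[0,0,0.2,0,0,0,0.3],[-0.02,-0.03,0.24,0,0,0,0.3],[-0.07,-0.08,0.26,0,0,0,0.3],[-0.13,-0.15,0.26,0,0,0,0.3],[-0.19,-0.22,0.26,0,0,0,0.3],[-0.25,-0.29,0.26,0,0,0,0.3]]

```text
clock: 13.35
eef_pos: [491.4, 169.1, 126.5]
eef_rot: [3.14, -0.001, 1.36]
wrist_force: [1.7, -0.2, 0.5]
finger_gap: 65.7
finger_force: 0.0
```

servo_tool:
  motion:
    - [[-0.05,-0.06,0,0,0,0,0.3],[-0.09,-0.12,0,0,0,0,0.3],[-0.12,-0.16,0,0,0,0,0.3],[-0.134,-0.177,0,0,0,0,0.3],[-0.136,-0.181,0,0,0,0,0.3],[-0.136,-0.181,0,0,0,0,0.3],[-0.136,-0.181,0,0,0,0,0.3]]

```text
clock: 14.05
eef_pos: [425.2, 80.4, 125.3]
eef_rot: [3.141, -0.0, 1.36]
wrist_force: [-0.2, -0.7, -0.6]
finger_gap: 66.1
finger_force: 0.0
```

```bash
python3 - <<'E'
from h import *
w=snap('wrist'); s=manip.read_state(); print(s['eef_pos'],s['finger_gap'])
P=cloud(w); d=np.hypot(P[...,0]-424.5,P[...,1]-79.5)
for lo,hi,r in((69,76,25),(59,65,30)):
    Q=P[(d<r)&(P[...,2]>lo)&(P[...,2]<hi)]; h=cv2.convexHull(Q[:,:2].astype(np.float32))[:,0]; print(lo,Q[:,2].mean(),circ(h))
Q=P[(d<60)&(P[...,2]>18)&(P[...,2]<26)]; print('block',cv2.minAreaRect(Q[:,:2].astype(np.float32)))
print('ball',bluectr(snap('scene'),23.5,[617,315]))
P=cloud(snap('top')); 
for n,x,y,lo,hi,r in(('slice',627,116,11,18,65),('coast',427,-80,3,8,55),('plate',450,290,4,10,75)):
    Q=P[(np.hypot(P[...,0]-x,P[...,1]-y)<r)&(P[...,2]>lo)&(P[...,2]<hi)]; h=cv2.convexHull(Q[:,:2].astype(np.float32))[:,0]; print(n,len(Q),circ(h),cv2.minAreaRect(h))
E
```

```text
[425.08504565  80.34351532 125.17557725] 65.775752864173
69 70.82594856032766 (array([425.01791893,  79.99719925]), np.float64(15.833839577009464))
59 61.6232867690665 (array([425.35510589,  80.62956484]), np.float64(22.343445797187968))
block ((425.3705139160156, 80.09988403320312), (71.44557189941406, 49.57466506958008), 79.61618041992188)
ball [([157, 234, 12, 11, 109], array([162.6, 238.9]), array([616. , 314.2,  23.5]))]
slice 1305 (array([628.5105148 , 118.39858879]), np.float64(48.72084599237683)) ((627.8072509765625, 118.30108642578125), (96.23361206054688, 96.98527526855469), 3.5360264778137207)
coast 810 (array([427.07188624, -81.02816302]), np.float64(52.71181451582932)) ((424.94940185546875, -81.28744506835938), (98.78660583496094, 103.09717559814453), 70.77851104736328)
plate 1297 (array([449.85633654, 293.63210552]), np.float64(69.52232407526152)) ((448.0858459472656, 290.46734619140625), (120.29200744628906, 145.0205841064453), 88.82897186279297)
```

servo_tool:
  motion:
    - [[0,0,-0.03,0,0,0,0.3],[0,0,-0.07,0,0,0,0.35],[0,0,-0.11,0,0,0,0.4],[0,0,-0.135,0,0,0,0.45],[0,0,-0.15,0,0,0,0.45],[0,0,-0.158,0,0,0,0.45],[0,0,-0.162,0,0,0,0.5],[0,0,-0.162,0,0,0,0.55],[0,0,-0.162,0,0,0,0.6],[0,0,-0.162,0,0,0,0.65]]
  newtons: 8

```text
clock: 15.2
eef_pos: [424.9, 79.7, 44.6]
eef_rot: [3.141, -0.0, 1.36]
wrist_force: [-0.9, -0.6, 0.1]
finger_gap: 34.2
finger_force: 0.1
```

servo_tool:
  motion:
    - [[0,0,0,0,0,0,0.72],[0,0,0,0,0,0,0.75],[0,0,0,0,0,0,0.75],[0,0,0,0,0,0,0.75],[0,0,0,0,0,0,0.75]]

```text
clock: 15.7
eef_pos: [424.9, 79.8, 44.4]
eef_rot: [3.141, -0.0, 1.36]
wrist_force: [0.3, -0.1, 3.8]
finger_gap: 31.8
finger_force: 8.0
```

servo_tool:
  motion:
    - [[0,0,0.004,0,0,0,0.75],[0,0,0.012,0,0,0,0.75],[0,0,0.025,0,0,0,0.75],[0,0,0.045,0,0,0,0.75],[0,0,0.07,0,0,0,0.75],[0,0,0.1,0,0,0,0.75],[0,0,0.13,0,0,0,0.75],[0,0,0.15,0,0,0,0.75],[0,0,0.16,0,0,0,0.75],[0,0,0.16,0,0,0,0.75]]

```text
clock: 16.7
eef_pos: [424.8, 79.8, 124.7]
eef_rot: [3.141, -0.0, 1.36]
wrist_force: [-0.5, 0.8, -0.5]
finger_gap: 31.9
finger_force: 8.0
```

servo_tool:
  motion:
    - [[0.03,0.005,0,0,0,0,0.75],[0.08,0.015,0,0,0,0,0.75],[0.15,0.03,0,0,0,0,0.75],[0.23,0.045,0,0,0,0,0.75],[0.3,0.055,0,0,0,0,0.75],[0.35,0.065,0,0,0,0,0.75],[0.385,0.07,0,0,0,0,0.75],[0.404,0.074,0,0,0,0,0.75],[0.404,0.074,0,0,0,0,0.75],[0.404,0.074,0,0,0,0,0.75]]

```text
clock: 17.7
eef_pos: [626.0, 116.6, 123.3]
eef_rot: [-3.14, 0.0, 1.36]
wrist_force: [0.1, 0.0, -0.1]
finger_gap: 32.1
finger_force: 8.0
```

```bash
cat >> h.py <<'E'
def disc(c,x,y,lo,hi,r):
    P=cloud(c); Q=P[(np.hypot(P[...,0]-x,P[...,1]-y)<r)&(P[...,2]>lo)&(P[...,2]<hi)]
    h=cv2.convexHull(Q[:,:2].astype(np.float32))[:,0]; o,R=circ(h); return len(Q),np.round(Q[:,2].mean(),1),o.round(1),R.round(1),cv2.minAreaRect(h)
E
python3 - <<'E'
from h import *
w=snap('wrist'); save(w,'w8.png'); s=manip.read_state(); print(s['eef_pos'],s['finger_gap'],s['finger_force'])
print('slice',disc(w,627,117,9,19,65)); print('slice top',disc(snap('top'),627,117,9,19,65))
x,y,z=s['eef_pos']; print('holder',disc(w,x,y,z+21,z+33,16))
E
```

```text
[626.00865445 116.63787029 123.67351655] 31.665552180180764 7.999980412423611
slice (5607, np.float64(14.1), array([627.6, 117.5]), np.float64(48.8), ((628.6094970703125, 120.91244506835938), (90.0294418334961, 97.69070434570312), 75.09744262695312))Traceback (most recent call last):
  File "<stdin>", line 3, in <module>
  File "h.py", line 36, in disc
    h=cv2.convexHull(Q[:,:2].astype(np.float32))[:,0]; o,R=circ(h); return len(Q),np.round(Q[:,2].mean(),1),o.round(1),R.round(1),cv2.minAreaRect(h)
      ~~~~~~~~~~~~~~~~~~~~~~~~~~~~~~~~~~~~~~~~~~^^^^^
TypeError: 'NoneType' object is not subscriptable
```

View pics/w8.png

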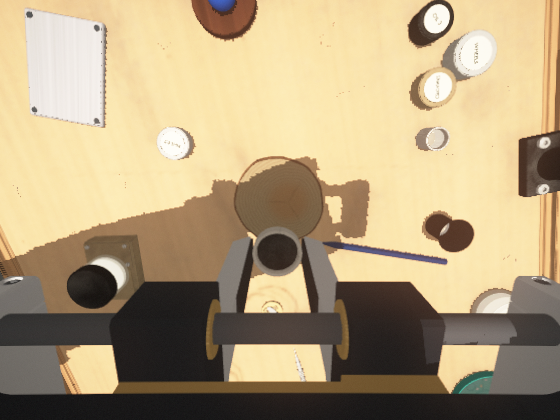

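Wrist view: slice centred at (279,198), held holder at (277,250), plate at (65,68) fully visible, ball on its rest at (222,3).

servo_tool:
  motion:
    - [[0.003,0.002,-0.03,0,0,0,0.75],[0.003,0.002,-0.08,0,0,0,0.75],[0.003,0.002,-0.14,0,0,0,0.75],[0.003,0.002,-0.19,0,0,0,0.75],[0.003,0.002,-0.22,0,0,0,0.75],[0.003,0.002,-0.238,0,0,0,0.75],[0.003,0.002,-0.246,0,0,0,0.75],[0.003,0.002,-0.251,0,0,0,0.75],[0.003,0.002,-0.254,0,0,0,0.75],[0.003,0.002,-0.254,0,0,0,0.75]]

```text
clock: 18.8
eef_pos: [628.4, 117.8, -2.3]
eef_rot: [3.141, -0.0, 1.36]
wrist_force: [0.1, -0.5, -0.6]
finger_gap: 31.9
finger_force: 8.0
```

servo_tool:
  motion:
    - [[-0.001,0,-0.001,0,0,0,0.75],[-0.001,0,-0.002,0,0,0,0.75],[-0.001,0,-0.003,0,0,0,0.75],[-0.001,0,-0.003,0,0,0,0.75]]

```text
clock: 19.2
eef_pos: [627.9, 117.8, -3.7]
eef_rot: [3.141, -0.0, 1.36]
wrist_force: [-1.9, -0.3, 4.6]
finger_gap: 31.8
finger_force: 8.0
```

Contact (4.6 N). Release and rise.

servo_tool:
  motion:
    - [[0,0,0,0,0,0,0.65],[0,0,0,0,0,0,0.62],[0,0,0,0,0,0,0.55],[0,0,0,0,0,0,0.45],[0,0,0,0,0,0,0.4],[0,0,0.01,0,0,0,0.35],[0,0,0.05,0,0,0,0.3],[0,0,0.11,0,0,0,0.3],[0,0,0.18,0,0,0,0.3],[0,0,0.25,0,0,0,0.3]]

```text
clock: 20.2
eef_pos: [627.4, 117.7, 122.3]
eef_rot: [-3.141, 0.0, 1.36]
wrist_force: [-0.7, -0.4, -0.2]
finger_gap: 65.8
finger_force: 0.0
```

```bash
python3 - <<'E'
from h import *
w=snap('wrist'); s=manip.read_state(); print(s['eef_pos'],s['finger_gap'])
print('slice',disc(w,627,117,9,17,65)); print('holder',disc(w,627,117,22,28,25))
P=cloud(w); Q=P[(np.hypot(P[...,0]-450,P[...,1]-290)<75)&(P[...,2]>3.5)&(P[...,2]<11)]; print(len(Q))
Q=Q[np.hypot(*(Q[:,:2]-np.median(Q[:,:2],0)).T)<68]
print('plate',cv2.minAreaRect(Q[:,:2].astype(np.float32)))
h=cv2.cvtColor(w['frame'],cv2.COLOR_RGB2HSV); print(h[68,65],h[68,15])
E
```

```text
[629.77337471 118.01057392 129.01931405] 66.05175658084791
slice (5409, np.float64(14.1), array([627.4, 117.3]), np.float64(48.9), ((627.4254150390625, 116.60983276367188), (96.75255584716797, 98.37014770507812), 59.75238037109375))
holder (210, np.float64(23.9), array([627.2, 118. ]), np.float64(15.7), ((627.0025634765625, 118.14707946777344), (31.905807495117188, 30.685287475585938), 77.5886459350586))
8160
plate ((448.0594177246094, 291.04486083984375), (98.59011840820312, 75.4038314819336), 67.89812469482422)
[ 15  11 235] [ 20  89 244]
```

servo_tool:
  motion:
    - [[-0.03,-0.005,0,0,0,0,0.2],[-0.08,-0.015,0,0,0,0,0.2],[-0.15,-0.03,0,0,0,0,0.2],[-0.23,-0.045,0,0,0,0,0.2],[-0.3,-0.055,0,0,0,0,0.2],[-0.35,-0.065,0,0,0,0,0.2],[-0.385,-0.07,0,0,0,0,0.2],[-0.406,-0.0755,0,0,0,0,0.2],[-0.406,-0.0755,0,0,0,0,0.2],[-0.406,-0.0755,0,0,0,0,0.2]]

```text
clock: 21.25
eef_pos: [425.3, 80.0, 121.0]
eef_rot: [3.141, -0.0, 1.36]
wrist_force: [0.4, 0.1, -0.1]
finger_gap: 75.1
finger_force: 0.0
```

```bash
python3 - <<'E'
from h import *
w=snap('wrist'); s=manip.read_state(); print(s['eef_pos'],s['finger_gap'])
print('jar',disc(w,425,80,58,66,30)); P=cloud(w);Q=P[(np.hypot(P[...,0]-425,P[...,1]-80)<60)&(P[...,2]>18)&(P[...,2]<26)]; print('block',cv2.minAreaRect(Q[:,:2].astype(np.float32)))
E
```

```text
[425.36966986  80.0385476  120.81129411] 75.05277183311352
jar (1765, np.float64(61.8), array([425.3,  80.6]), np.float64(22.4), ((425.0194396972656, 80.50064849853516), (44.84429931640625, 43.96601104736328), 78.05580139160156))
block ((425.39166259765625, 79.89521026611328), (71.5927734375, 49.65343475341797), 79.70899963378906)
```

servo_tool:
  motion:
    - [[0,0,-0.04,0,0,0,0.2],[0,0,-0.1,0,0,0,0.2],[0,0,-0.15,0,0,0,0.25],[0,0,-0.18,0,0,0,0.3],[0,0,-0.2,0,0,0,0.35],[0,0,-0.21,0,0,0,0.4],[0,0,-0.216,0,0,0,0.45],[0,0,-0.216,0,0,0,0.5],[0,0,-0.216,0,0,0,0.55],[0,0,-0.216,0,0,0,0.6]]
  newtons: 15

```text
clock: 22.3
eef_pos: [424.9, 80.0, 13.1]
eef_rot: [3.141, -0.0, 1.36]
wrist_force: [0.2, -0.3, 0.5]
finger_gap: 44.0
finger_force: 15.0
```

servo_tool:
  motion:
    - [[0,0,0,0,0,0,0.62],[0,0,0,0,0,0,0.62],[0,0,0,0,0,0,0.62],[0,0,0.01,0,0,0,0.62],[0,0,0.03,0,0,0,0.62],[0,0,0.06,0,0,0,0.62],[0,0,0.1,0,0,0,0.62],[0,0,0.14,0,0,0,0.62],[0,0,0.16,0,0,0,0.62],[0,0,0.16,0,0,0,0.62]]

```text
clock: 23.3
eef_pos: [425.2, 80.1, 93.9]
eef_rot: [3.139, -0.001, 1.36]
wrist_force: [-0.2, -0.0, -2.2]
finger_gap: 43.7
finger_force: 15.0
```

servo_tool:
  motion:
    - [[0,-0.02,0,0,0,0,0.62],[0,-0.06,0,0,0,0,0.62],[0,-0.12,0,0,0,0,0.62],[0.004,-0.19,0,0,0,0,0.62],[0.004,-0.25,0,0,0,0,0.62],[0.004,-0.29,0,0,0,0,0.62],[0.004,-0.312,0,0,0,0,0.62],[0.004,-0.322,0,0,0,0,0.62],[0.004,-0.322,0,0,0,0,0.62],[0.004,-0.322,0,0,0,0,0.62]]

```text
clock: 24.3
eef_pos: [426.5, -80.4, 92.5]
eef_rot: [-3.141, -0.0, 1.36]
wrist_force: [0.3, -0.4, -0.4]
finger_gap: 43.6
finger_force: 15.0
```

```bash
python3 - <<'E'
from h import *
w=snap('wrist'); save(w,'w9.png'); s=manip.read_state(); print(s['eef_pos'],s['finger_gap'],s['wrist_force'])
x,y,z=s['eef_pos']; print('jar lid',disc(w,x,y,z+44,z+54,26))
for k in (w,snap('top')):
    g=cv2.cvtColor(k['frame'],cv2.COLOR_RGB2GRAY); P=cloud(k)
    m=(g<70)&(np.hypot(P[...,0]-427,P[...,1]+80)<60)&(P[...,2]<12)
    Q=P[m]; h=cv2.convexHull(Q[:,:2].astype(np.float32))[:,0]; print(m.sum(),circ(h),cv2.minAreaRect(h))
E
```

```text
[426.58828269 -80.35636566  92.56241691] 43.915060377129244 [-0.21091228  0.4130913  -0.55528727]
jar lid (4665, np.float64(141.3), array([426.4, -79.5]), np.float64(23.0), ((427.1958312988281, -79.29898071289062), (46.55769729614258, 44.952632904052734), 29.107248306274414))
2715 (array([428.53554277, -80.88243778]), np.float64(35.84921284679498)) ((430.6651611328125, -73.43958282470703), (55.895851135253906, 71.91414642333984), 74.74420928955078)
504 (array([426.47270864, -69.07565786]), np.float64(48.443860274403505)) ((431.7745361328125, -52.93790054321289), (29.337289810180664, 114.57177734375), 79.98048400878906)
```

View pics/w9.png

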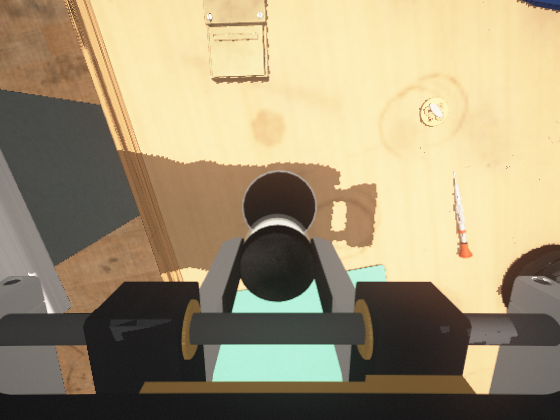

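Wrist view: coaster's upper half visible, centre about (280,207); jar lid held at (277,263).

```bash
python3 - <<'E'
from h import *
from scipy.optimize import least_squares
w=snap('wrist'); g=cv2.cvtColor(w['frame'],cv2.COLOR_RGB2GRAY)
m=(g<62).astype(np.uint8); m[:160]=0; m[232:]=0; m[:,:235]=0;m[:,325:]=0
n,l,st,ce=cv2.connectedComponentsWithStats(m); i=1+np.argmax(st[1:,4]); print(st[i])
pts=[(u,np.where(l[:,u]==i)[0].min()-.5) for u in range(st[i][0]+6,st[i][0]+st[i][2]-6)]
for v in range(195,212):
    u=np.where(l[v]==i)[0]; pts+=[(u.min()-.5,v),(u.max()+.5,v)]
X=onplane(w,pts,5)[:,:2]; o,R=circ(X); print(o,R,np.std(np.hypot(*(X-o).T)-R))
print(manip.read_state()['eef_pos'])
E
```

```text
[ 244  173   71   56 2703]
[428.44382019 -80.79076543] 35.852119408883716 0.32627515190892553
[426.66789939 -80.40986594  92.67689025]
```

servo_tool:
  motion:
    - [[0.001,0,-0.02,0,0,0,0.62],[0.003,-0.001,-0.06,0,0,0,0.62],[0.003,-0.001,-0.1,0,0,0,0.62],[0.003,-0.001,-0.14,0,0,0,0.62],[0.003,-0.001,-0.165,0,0,0,0.62],[0.003,-0.001,-0.18,0,0,0,0.62],[0.003,-0.001,-0.186,0,0,0,0.62],[0.003,-0.001,-0.19,0,0,0,0.62],[0.003,-0.001,-0.191,0,0,0,0.62],[0.003,-0.001,-0.191,0,0,0,0.62]]

```text
clock: 25.45
eef_pos: [428.4, -81.6, -2.5]
eef_rot: [3.141, 0.0, 1.36]
wrist_force: [-0.4, 0.2, -2.0]
finger_gap: 43.8
finger_force: 15.0
```

servo_tool:
  motion:
    - [[0,0.001,-0.001,0,0,0,0.62],[0,0.001,-0.002,0,0,0,0.62],[0,0.001,-0.003,0,0,0,0.62],[0,0.001,-0.003,0,0,0,0.62]]

```text
clock: 25.85
eef_pos: [428.2, -81.1, -4.2]
eef_rot: [3.141, 0.0, 1.36]
wrist_force: [-0.1, -0.9, 1.7]
finger_gap: 43.8
finger_force: 15.0
```

servo_tool:
  motion:
    - [[0,0,0,0,0,0,0.5],[0,0,0,0,0,0,0.48],[0,0,0,0,0,0,0.42],[0,0,0,0,0,0,0.35],[0,0,0,0,0,0,0.25],[0,0,0.01,0,0,0,0.2],[0,0,0.05,0,0,0,0.2],[0,0,0.11,0,0,0,0.2],[0,0,0.18,0,0,0,0.2],[0,0,0.25,0,0,0,0.2]]

```text
clock: 26.85
eef_pos: [427.8, -81.0, 122.3]
eef_rot: [-3.141, -0.0, 1.36]
wrist_force: [0.2, -1.1, -0.5]
finger_gap: 75.1
finger_force: 0.0
```

```bash
python3 - <<'E'
from h import *
w=snap('wrist'); s=manip.read_state(); print(s['eef_pos'],s['finger_gap']); print('jar',disc(w,428,-81,40,50,30))
E
```

```text
[430.20170731 -81.55240937 127.65841883] 75.23453712746475
jar (1569, np.float64(44.6), array([427.9, -80.3]), np.float64(22.3), ((428.0591125488281, -80.10206604003906), (44.065635681152344, 43.83633041381836), 77.5499038696289))
```

servo_tool:
  motion:
    - [[0,0.02,0,0,0,0,0.2],[0,0.06,0,0,0,0.005,0.2],[0,0.12,0,0,0,0.01,0.2],[-0.003,0.19,0,0,0,0.01,0.2],[-0.006,0.25,0,0,0,0.01,0.2],[-0.006,0.29,0,0,0,0.01,0.2],[-0.006,0.312,0,0,0,0.01,0.2],[-0.006,0.322,0,0,0,0.01,0.2],[-0.006,0.322,0,0,0,0.01,0.2],[-0.006,0.322,0,0,0,0.01,0.2]]

```text
clock: 27.9
eef_pos: [425.1, 79.4, 120.5]
eef_rot: [-3.141, 0.0, 1.391]
wrist_force: [0.0, -0.1, -0.0]
finger_gap: 74.8
finger_force: 0.0
```

```bash
python3 - <<'E'
from h import *
w=snap('wrist'); s=manip.read_state(); print(s['eef_pos'],s['eef_rot'],s['finger_gap'])
P=cloud(w);Q=P[(np.hypot(P[...,0]-425,P[...,1]-80)<60)&(P[...,2]>18)&(P[...,2]<27)]; print('block',cv2.minAreaRect(Q[:,:2].astype(np.float32)))
E
```

```text
[425.12010228  79.3386263  120.54567493] [-3.14133085e+00  1.30613433e-04  1.39029926e+00] 74.8226415217428
block ((425.39288330078125, 80.08151245117188), (71.6212387084961, 49.81161880493164), 79.85267639160156)
```

servo_tool:
  motion:
    - [[0,0.001,-0.04,0,0,0,0.2],[0,0.001,-0.1,0,0,0,0.2],[0,0.001,-0.16,0,0,0,0.2],[0,0.001,-0.21,0,0,0,0.2],[0,0.001,-0.24,0,0,0,0.2],[0,0.001,-0.255,0,0,0,0.2],[0,0.001,-0.263,0,0,0,0.2],[0,0.001,-0.268,0,0,0,0.2],[0,0.001,-0.27,0,0,0,0.2],[0,0.001,-0.27,0,0,0,0.2]]
  newtons: 30

```text
clock: 28.95
eef_pos: [425.4, 80.5, -13.9]
eef_rot: [3.141, -0.0, 1.391]
wrist_force: [-0.7, -0.2, 0.4]
finger_gap: 75.1
finger_force: 0.0
```

```bash
python3 - <<'E'
from h import *
w=snap('wrist'); s=manip.read_state(); print(s['eef_pos'],s['wrist_force'])
P=cloud(w)
for u0,u1 in((185,232),(322,375)):
    S=P[222:262,u0:u1]; z=S[...,2]; m=(z>2.5)&(z<40)&(abs(S[...,1]-82)<12)&(abs(S[...,0]-425)>30); v,u=np.where(m); o=np.argsort(v)[:5]
    print([(int(u[i]+u0),int(v[i]+222),S[v[i],u[i]].round(0)) for i in o])
E
```

```text
[425.42522977  80.48364827 -13.8695578 ] [-0.71363336  0.13730169  0.42883893]
[(219, 240, array([389.,  94.,   7.])), (219, 241, array([389.,  93.,   7.])), (218, 242, array([389.,  94.,  11.])), (219, 242, array([389.,  92.,   7.])), (218, 243, array([389.,  93.,  11.]))]
[(337, 236, array([466.,  82.,   6.])), (338, 236, array([466.,  82.,   6.])), (339, 236, array([467.,  82.,   7.])), (337, 237, array([465.,  83.,   9.])), (338, 237, array([466.,  83.,   9.]))]
```

servo_tool:
  motion:
    - [[0,0,-0.003,0,0,0,0.2],[0,0,-0.005,0,0,0,0.3],[0,0,-0.005,0,0,0,0.4],[0,0,-0.005,0,0,0,0.43],[0,0,-0.005,0,0,0,0.46],[0,0,-0.005,0,0,0,0.5],[0,0,-0.005,0,0,0,0.55],[0,0,-0.005,0,0,0,0.55],[0,0,-0.005,0,0,0,0.55],[0,0,-0.005,0,0,0,0.55]]
  newtons: 35

```text
clock: 30.0
eef_pos: [425.3, 80.5, -16.8]
eef_rot: [3.141, -0.0, 1.391]
wrist_force: [1.3, 0.2, 1.0]
finger_gap: 49.8
finger_force: 35.0
```

servo_tool:
  motion:
    - [[0,0,0.004,0,0,0,0.55],[0,0,0.012,0,0,0,0.55],[0,0,0.025,0,0,0,0.55],[0,0,0.05,0,0,0,0.55],[0,0,0.08,0,0,0,0.55],[0,0,0.11,0,0,0,0.55],[0,0,0.14,0,0,0,0.55],[0,0,0.155,0,0,0,0.55],[0,0,0.16,0,0,0,0.55],[0,0,0.16,0,0,0,0.55]]

```text
clock: 31.0
eef_pos: [425.1, 80.5, 63.2]
eef_rot: [3.142, -0.0, 1.391]
wrist_force: [0.1, -0.7, -3.4]
finger_gap: 49.5
finger_force: 35.0
```

servo_tool:
  motion:
    - [[0.003,0.03,0.01,0,0,0,0.55],[0.01,0.09,0.02,0,0,-0.02,0.55],[0.018,0.16,0.02,0,0,-0.04,0.55],[0.026,0.24,0.02,0,0,-0.06,0.55],[0.035,0.31,0.02,0,0,-0.068,0.55],[0.042,0.37,0.02,0,0,-0.068,0.55],[0.047,0.405,0.02,0,0,-0.068,0.55],[0.047,0.421,0.02,0,0,-0.068,0.55],[0.047,0.421,0.02,0,0,-0.068,0.55],[0.047,0.421,0.02,0,0,-0.068,0.55]]

```text
clock: 32.0
eef_pos: [448.4, 290.2, 72.8]
eef_rot: [-3.141, 0.001, 1.177]
wrist_force: [0.5, -1.0, -2.6]
finger_gap: 49.4
finger_force: 35.0
```

```bash
python3 - <<'E'
from h import *
w=snap('wrist'); save(w,'w10.png'); s=manip.read_state(); print(s['eef_pos'],s['eef_rot'],s['finger_force'])
x,y,z=s['eef_pos'];P=cloud(w)
Q=P[(np.hypot(P[...,0]-x,P[...,1]-y)<55)&(abs(P[...,2]-z-40)<5)]; print('block',cv2.minAreaRect(Q[:,:2].astype(np.float32)))
E
```

```text
[448.51966234 290.04887112  72.9663175 ] [-3.14127794e+00  5.58435322e-04  1.17684880e+00] 34.999154806137085
block ((448.01483154296875, 289.9270935058594), (71.59770202636719, 73.4527816772461), 67.06707763671875)
```

View pics/w10.png

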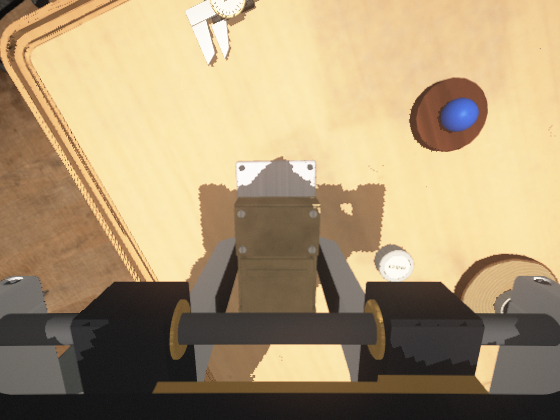

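Wrist view: block held over the plate; the plate's far end shows, corners near (236,161) and (316,160); ball on its rest at (459,115).

```bash
python3 - <<'E'
from h import *
w=snap('wrist'); h=cv2.cvtColor(w['frame'],cv2.COLOR_RGB2HSV)
m=((h[...,1]<45)).astype(np.uint8); m[:150]=0;m[196:]=0;m[:,:215]=0;m[:,340:]=0
n,l,st,ce=cv2.connectedComponentsWithStats(m); i=1+np.argmax(st[1:,4]); print(st[i]); b=l==i
def line(pts):
    X=onplane(w,pts,6)[:,:2].astype(np.float32); vx,vy,x,y=cv2.fitLine(X,cv2.DIST_HUBER,0,.01,.01).ravel(); return np.array([vx,vy]),np.array([x,y])
top=line([(u,np.where(b[:,u])[0].min()-.5) for u in range(243,310)])
r0=range(168,184)
L=line([(np.where(b[v])[0].min()-.5,v) for v in r0]); R=line([(np.where(b[v])[0].max()+.5,v) for v in r0])
ang=lambda d:np.degrees(np.arctan2(d[1],d[0]))%180
print(ang(top[0]),ang(L[0]),ang(R[0]))
X=lambda a,c: a[1]+a[0]*np.linalg.solve(np.c_[a[0],-c[0]],c[1]-a[1])[0]
A,B=X(top,L),X(top,R); print(A,B,np.hypot(*(A-B)))
t=np.radians(ang(B-A)+90 if ang(B-A)<90 else ang(B-A)-90); d=np.array([np.cos(t),np.sin(t)]); print(np.degrees(t),'centre',(A+B)/2-49*d)
P=cloud(w); x,y,z=manip.read_state()['eef_pos']; print(x,y)
Q=P[(abs(P[...,2]-z-39)<3.5)&(np.hypot(P[...,0]-x,P[...,1]-y)<50)]; dd=np.array([np.cos(1.1768),np.sin(1.1768)]); q=(Q[:,:2]-[x,y]); print('along',np.percentile(q@dd,[0.5,99.5]),'block rect',cv2.minAreaRect(Q[q@dd>10][:,:2].astype(np.float32)))
E
```

```text
[ 236  160   80   36 2731]
157.92061 65.23825 69.330536
[432.6728  349.74643] [499.06274 322.81607] 71.64405
67.92061 centre [447.4491  290.87473]
448.68649001201425 290.0850309888818
along [-34.29856298  34.98568444] block rect ((457.054443359375, 311.1627502441406), (25.372838973999023, 49.83063888549805), 67.33769226074219)
```

servo_tool:
  motion:
    - [[-0.001,0.001,-0.02,0,0,0.002,0.55],[-0.002,0.002,-0.05,0,0,0.002,0.55],[-0.002,0.002,-0.09,0,0,0.002,0.55],[-0.002,0.002,-0.12,0,0,0.002,0.55],[-0.002,0.002,-0.14,0,0,0.002,0.55],[-0.002,0.002,-0.152,0,0,0.002,0.55],[-0.002,0.002,-0.159,0,0,0.002,0.55],[-0.002,0.002,-0.163,0,0,0.002,0.55],[-0.002,0.002,-0.163,0,0,0.002,0.55],[-0.002,0.002,-0.163,0,0,0.002,0.55]]

```text
clock: 33.1
eef_pos: [447.9, 292.1, -7.9]
eef_rot: [3.141, -0.001, 1.184]
wrist_force: [-0.7, -1.1, -2.9]
finger_gap: 49.7
finger_force: 35.0
```

```bash
python3 - <<'E'
from h import *
s=manip.read_state(); print(s['eef_pos'],s['eef_rot'],s['wrist_force'])
E
```

```text
[447.85510219 292.11729981  -7.88132812] [ 3.14115457e+00 -5.65774897e-04  1.18386305e+00] [-0.6581146  -1.11756012 -2.93485207]
```

servo_tool:
  motion:
    - [[0,-0.002,-0.001,0,0,0,0.55],[0,-0.002,-0.003,0,0,0,0.55],[0,-0.002,-0.005,0,0,0,0.55],[0,-0.002,-0.006,0,0,0,0.55],[0,-0.002,-0.006,0,0,0,0.55]]

```text
clock: 33.6
eef_pos: [447.7, 291.0, -10.7]
eef_rot: [3.141, -0.0, 1.184]
wrist_force: [-1.9, -2.3, 5.9]
finger_gap: 49.9
finger_force: 35.0
```

Contact. Release and rise.

servo_tool:
  motion:
    - [[0,0,0,0,0,0,0.46],[0,0,0,0,0,0,0.44],[0,0,0,0,0,0,0.38],[0,0,0,0,0,0,0.3],[0,0,0,0,0,0,0.2],[0,0,0.01,0,0,0,0.2],[0,0,0.05,0,0,0,0.2],[0,0,0.1,0,0,0,0.2],[0,0,0.17,0,0,0,0.2],[0,0,0.24,0,0,0,0.2]]

```text
clock: 34.6
eef_pos: [447.4, 290.8, 110.2]
eef_rot: [-3.141, 0.0, 1.184]
wrist_force: [1.1, -0.7, 0.1]
finger_gap: 75.0
finger_force: 0.0
```

servo_tool:
  motion:
    - [[0,0,0.05,0,0,0,0.2],[0,0,0.08,0,0,0,0.2],[0,0,0.08,0,0,0,0.2],[0,0,0.08,0,0,0,0.2]]

```text
clock: 35.0
eef_pos: [447.4, 290.9, 148.3]
eef_rot: [-3.141, 0.0, 1.184]
wrist_force: [0.2, -0.7, -1.0]
finger_gap: 75.2
finger_force: 0.0
```

```bash
python3 - <<'E'
from h import *
w=snap('wrist'); s=manip.read_state(); print(s['eef_pos'])
P=cloud(w); d=np.hypot(P[...,0]-448,P[...,1]-291)
Q=P[(d<60)&(P[...,2]>24)&(P[...,2]<33)]; print('block',Q[:,2].mean(),cv2.minAreaRect(Q[:,:2].astype(np.float32)))
Q=P[(d<67)&(P[...,2]>3.3)]; 
from numpy import hypot
h=cv2.cvtColor(w['frame'],cv2.COLOR_RGB2HSV)
m=((h[...,1]<60)&(d<66)&(P[...,2]>1.5)&(P[...,2]<12)); print('plate',m.sum(),cv2.minAreaRect(P[m][:,:2].astype(np.float32)))
print('ball',bluectr(w,23.5,[618,315]))
c=snap('scene'); 
a=w['frame'][60:360,80:480]; b=c['frame'][130:330,60:400]
cv2.imwrite('pics/fin.png',np.vstack([cv2.resize(a[:,:,::-1],(440,290)),cv2.resize(b[:,:,::-1],(440,290))]))
E
```

```text
[447.22812811 290.74472489 147.72491244]
block 28.138939075915708 ((447.1578063964844, 290.2928771972656), (71.47340393066406, 49.30984878540039), 67.85254669189453)
plate 1983 ((447.7220153808594, 291.3576354980469), (96.34510040283203, 73.34127807617188), 67.92440795898438)
ball [([405, 108, 26, 25, 503], array([417.3, 119.8]), array([618.1, 314.7,  23.5]))]
```

View pics/fin.png

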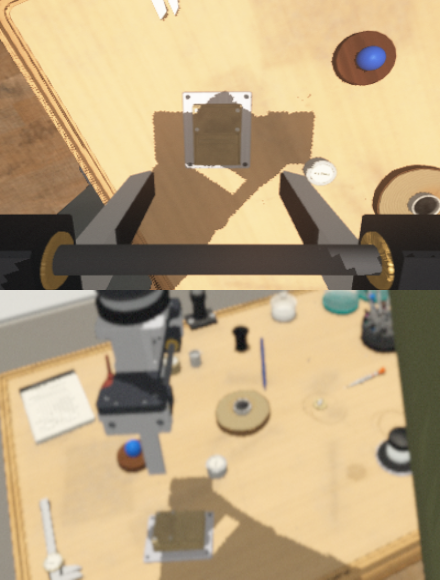

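Block lies square and about 1 mm from the plate's middle. The ball is on its rest, the holder on the slice, the jar upright on the coaster, and the bystanders are untouched. Handing in.

```bash
python3 -c "
from cell import manip
print(manip.sign_off())"
```

```text
the job is handed in; nothing more can be done
None
```

The job is handed in after about 35 s of robot time: by the cameras, the ball is seated on its rest, and the case holder, jar and brass block each sit within about 1.5 mm of the middle of their homes, the block square with the plate.

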